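Find the rocking bin lid and press it home

ROBOT

A 6-joint arm with a two-finger parallel gripper is mounted at the origin on the work surface. World frame = base frame: x ahead of the robot, y to its left, z up, the work surface at z = 0. Lengths are in m, angles in rad, forces in N, time in s.
With the tool pointing down it reaches from about 0.4 to 0.925 m from the base axis. Payload 12.5 kg.
Tool frame: the origin (TCP) lies midway between the tips of the shut fingers; the grasp point (between the pads) lies 19 mm behind it; z points along the fingers, y is the direction in which the jaws open and shut (so a half turn about z gives the same grasp; the last joint's range is limited). The gripper opens to 95 mm and grips with 3 to 60 N. Pads are 20 mm wide; open, the fingers measure 119 mm over their backs; the gripper's body (75 mm by 180 mm) begins 59 mm behind the grasp point.
Start: joints at [-1.453, 0.491, 1.559, -0, 1.092, -0.106], TCP at [0.139, -0.609, 0.215] pointing down, gripper open.
Joint ranges: [-3.1, 3.1], [-0.84, 2.19], [0.05, 2.79], [-1.13, 4.28], [0.06, 2.93], [-2.69, 2.69]. Speed limits (rad/s): [2.22, 2.22, 2.79, 3.14, 3.14, 3.14].

INTERFACE

Orientations are given as a 3x3 rotation matrix whose columns are the frame's x, y, z axes.
In Python, from rig import manip, viewer, finish_job gives the robot as it stands.
- The arm moves only by the shell command python3 -m pendant 'ROWS'. ROWS is JSON, a list of rows, each an object of numbers: "ax", "ay", "az": the turn, a rotation vector about the tool's x, y, z in degrees; "dx", "dy", "dz": the shift along the tool's x, y, z in cm; "claw": the finger opening in cm, from 0 to 9.51. In form: [{"ax": .., "ay": .., "az": .., "dx": .., "dy": .., "dz": .., "claw": ..}, ...]. A call has 1 to 5 rows; each row shifts and turns the pose as measured when the row begins, along the tool's axes as they then stand; what a row does not reach is not made up. A row lasts 1/8 s, in which the tool goes at most 62.5 mm and 10.7 degrees, less where a joint would pass 70% of its speed; a pose out of reach is approached as far as the arm can. A call with a gripper value outside its range is refused whole. The fingers move at their own pace and stop on an object; the grip force is fixed at half the most. Time passes only in rows, so rows that do not move let the fingers close. It gives the time, the measured TCP pose, the force and the opening at its end, in the units of the state.
- manip.state(): the state, without advancing time (a new reading comes with each control period).
- viewer.snapshot(name): name is "scene" or "top" or "wrist"; returns a dict with "pixels" (420x560x3 uint8, blue, green, red), "K" (3x3 intrinsics, pixels), "rvec" (rotation vector, rad) and "tvec" (3), from world to camera coordinates, as OpenCV has them. Camera axes: x right, y down, z forward; pixel columns grow to the right and rows downward; lengths in m; the calibration is good to about 2 mm. A picture is of the moment at which its call begins. There is no depth.
- finish_job(): hands the job in, once; it reports no verdict.
The state is a dict: "time_s": time; "joints": joint angles; "qd": joint speeds; "joint_efforts": joint torques, N m; "eef_pos": TCP position; "ee_rot": TCP orientation; "wrist_force": force on the tool from outside, world axes, zero at the start; "moment": the same for the moment, N m; "width": finger opening in m.
Only numpy, scipy, OpenCV 4.12 (cv2) and the standard library are available. Lean on these libraries where they do the work, as an engineer would, in place of code of your own. Each camera call takes 0.05 s, during which the arm holds its last target.

TASK

One of the four grey lids on the row of red stock bins is not clipped down. Press on an end of each lid in turn with a fingertip until you find the one that rocks, then press that lid down in its middle until it is fully home and no longer rocks. Only press: do not pull any lid up, and leave the loose things on and around the tray where they are.

Things in the scene. Friction and masses are not known exactly. Their poses are not given: they have to be found in the camera images.
- tray: Dark grey steel shelf tray fixed on the bench, 270 (x) by 540 mm (y), floor 12 mm above the bench; origin under its centre, x away from the robot, y along the row. Four identical red bins, 160 (x) by 98 mm (y), fixed, stand on it in a row along y, 128 mm apart, centres 35 mm beyond its centre line, each with a grey lid. Its front 80 mm is a ledge with loose things, up to 105 mm above the bench.
- lid_place_1 (a point): Tray point: middle of the top of the lid at place 1 (place 1 at the tray's +y end, 4 at its -y end) when that lid is home; z up, x along the lid's length. Moves with the tray only: tells nothing of how the lid sits. Lids: identical, flat, light grey, 168 mm (x) by 107 mm (y), a thin ring moulded at the middle, a clip halfway along each long side.
- lid_place_2 (a point): Tray point: middle of the top of the lid at place 2 (place 1 at the tray's +y end, 4 at its -y end) when that lid is home; z up, x along the lid's length. Moves with the tray only: tells nothing of how the lid sits. A lid at home rests on the bin's rim, top 95 mm above the bench, and does not give. The loose one stands 4 to 5.5 mm higher on its half-engaged clips.
- lid_place_3 (a point): Tray point: middle of the top of the lid at place 3 (place 1 at the tray's +y end, 4 at its -y end) when that lid is home; z up, x along the lid's length. Moves with the tray only: tells nothing of how the lid sits. Which bin, and so which lid, is at which place changes from run to run.
- lid_place_4 (a point): Tray point: middle of the top of the lid at place 4 (place 1 at the tray's +y end, 4 at its -y end) when that lid is home; z up, x along the lid's length. Moves with the tray only: tells nothing of how the lid sits. The loose lid has to be found by pressing; a push under 20 N on its end (65 mm from the middle) makes it tip but does not seat it.
- seat_a (a joint): Height in m of the one loose lid's middle above home: 0.004 to 0.0055 at first, 0 fully home; grows if the lid is pulled up. At which place this lid is, is not told. A push of 12 to 18 N at its middle (the ring) slides both clips down until the lid stops on the rim, where it stays.
- rock_a (a joint): Tip of the same loose lid about the cross line through its middle, rad: 0 level, + with its far (+x) end down, - with its near end down; at most 0.05 to 0.07 either way, then the end meets the rim. About 3 N on a point 65 mm from the middle tips it fully; it springs level when let go.
- seat_b (a joint): The same height for one of the three sound lids (place not told): 0, home, throughout; grows only if it is pulled up.
- seat_c (a joint): The same height for one of the three sound lids (place not told): 0, home, throughout; grows only if it is pulled up.
- seat_d (a joint): The same height for one of the three sound lids (place not told): 0, home, throughout; grows only if it is pulled up.
- bottle: Loose bystander: small blue plastic bottle with a red cap, 32 mm across, 85 mm high, upright on the tray's front ledge; origin under its centre.
- bolt: Loose bystander: big steel hexagon bolt standing on its head on the tray's front ledge, head 30 mm across flats, shank 20 mm, 92 mm high; origin under its centre.
- nut: Loose bystander: big steel hexagon nut lying flat on the tray's front ledge, 36 mm across flats, 19 mm high; origin under its centre.
- marker: Loose bystander: black marker pen with a red cap, 125 mm long, 12 mm thick, lying on the tray's floor in the gap between the bins at places 2 and 3; origin under its centre, x along it.
- spanner: Loose bystander: steel spanner 190 mm long lying on the bench to the left (+y) of the tray; origin under its middle, x along it.
- carton: Loose bystander: brown carton of screws, 120 x 85 x 60 mm, on the bench to the right (-y) of the tray; origin under its centre.
- tape: Loose bystander: roll of yellow tape lying flat on the bench behind the tray, 84 mm across, 28 mm high; origin under its centre.
- tub: Loose bystander: white tub with a red lid, 72 mm across, 75 mm high, on the bench behind the tray; origin under its centre.

How it is judged:
By the outcome, as a careful person would: the job done as asked, in the order asked, and still so for the second after the job is handed in, with the robot touching nothing.
It also fails if it takes over 51 s, if anything falls off the work surface, if the arm or the gripper's body presses on something with over 40 N, if the wrist force passes 120 N, or if a joint passes its speed limit or range.

## Working session

There is one attempt and no reset: what is moved stays moved. The work goes in short steps, Python scripts to look and compute and a shell command to move; the robot and the scene stay as the last step left them, time stands still between calls to the robot, and variables do not carry over. Pictures are saved under pics/ and viewed, and the job is handed in when it is done.

```bash
ls; mkdir -p pics
python3 - <<'E'
from rig import manip, viewer
import cv2
s=manip.state(); print(s)
for n in("scene","top"):
    d=viewer.snapshot(n); cv2.imwrite(f"pics/{n}0.png",d["pixels"]); print(n,d["K"],d["rvec"],d["tvec"])
E
```

```text
pics
{'time_s': 0.0, 'joints': array([-1.45258293e+00,  4.91566933e-01,  1.55943070e+00, -8.32720042e-07,
        1.09167728e+00, -1.05580081e-01]), 'qd': array([ 0.00071258, -0.00073409,  0.0002077 , -0.00050157, -0.00062304,
        0.00019819]), 'joint_efforts': array([ 1.09774610e-03, -6.12643933e+01, -2.58184719e+01,  6.92094094e-02,
        4.81515401e-02, -1.11647503e-04]), 'eef_pos': array([ 0.1387133 , -0.6091782 ,  0.21406362]), 'ee_rot': array([[ 9.75062503e-01,  2.21930390e-01, -1.28373506e-04],
       [ 2.21930398e-01, -9.75061918e-01,  1.07461840e-03],
       [ 1.13318363e-04, -1.07631009e-03, -9.99999414e-01]]), 'wrist_force': array([-0.33211242,  0.26011236, -0.21353664]), 'moment': array([ 0.04288643, -0.0925542 , -0.06744223]), 'width': 0.09506160676616951}
scene [[407.27422057   0.         278.56350265]
 [  0.         407.27422057 210.40337169]
 [  0.           0.           1.        ]] [ 0.69175381  2.6307955  -1.16022547] [ 0.49538985 -0.13744818  1.65765664]
top [[487.23112557   0.         273.82025893]
 [  0.         487.23112557 208.01263842]
 [  0.           0.           1.        ]] [ 2.19537414 -2.1570385   0.10305124] [1.47885090e-03 5.78887522e-01 1.72667659e+00]
```

View pics/scene0.png

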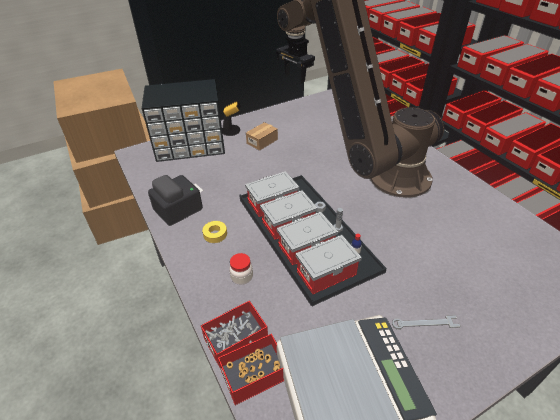

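View pics/top0.png

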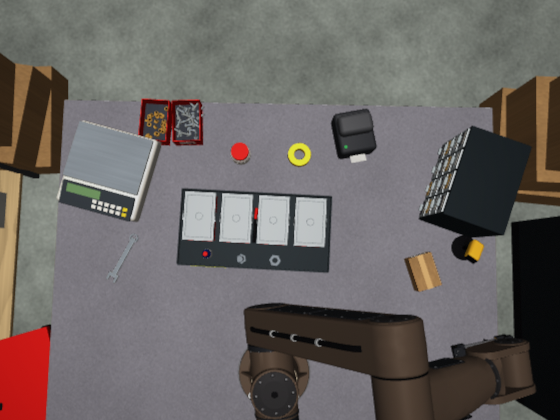

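The top view shows the row of lids with place 1 at the left (about px 199,216), then 236, 273 and 310. On the ledge are the bottle (206,254), bolt (241,259) and nut (275,260). I'll enlarge it to measure.

Run:
```python
import cv2
a=cv2.imread("pics/top0.png")[180:280,170:340]
cv2.imwrite("pics/topcrop.png",cv2.resize(a,None,fx=4.7,fy=4.7,interpolation=cv2.INTER_CUBIC))
a=cv2.imread("pics/scene0.png")[160:305,230:395]
cv2.imwrite("pics/scenecrop.png",cv2.resize(a,None,fx=4,fy=4,interpolation=cv2.INTER_CUBIC))
```

```text
(no output)
```

View pics/topcrop.png

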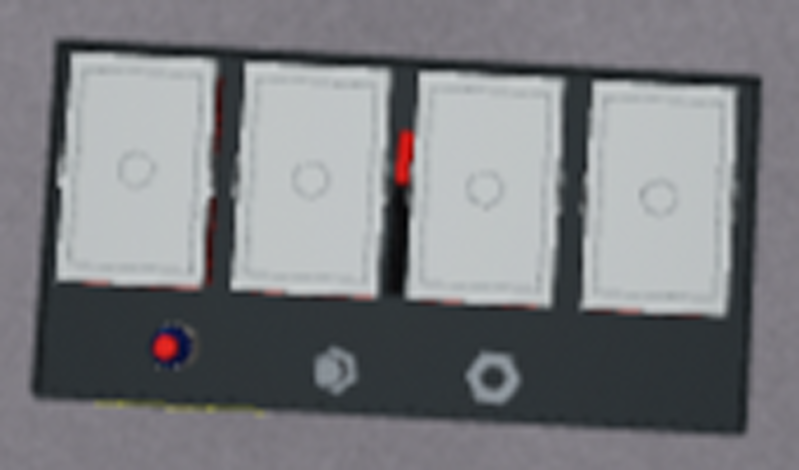

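View pics/scenecrop.png

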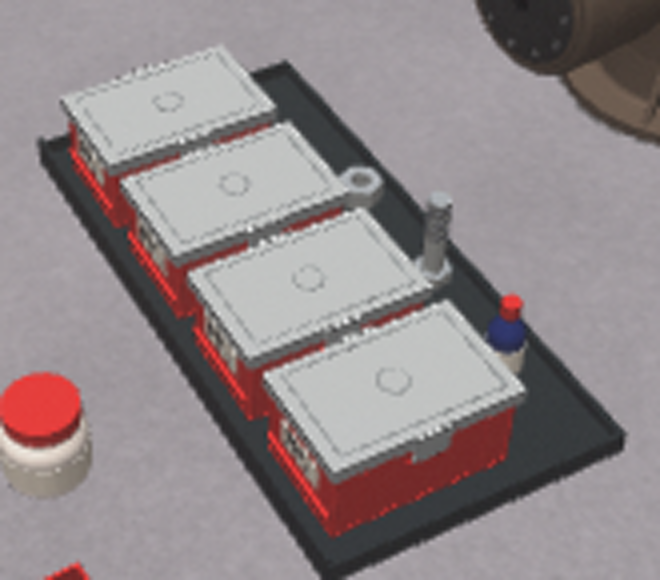

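```bash
cat > h.py <<'E'
import numpy as np,cv2
from rig import manip,viewer
def ray(d,uv,z):
    R=cv2.Rodrigues(np.array(d["rvec"],float))[0];t=np.array(d["tvec"]).ravel()
    p=cv2.undistortPoints(np.array([[uv]],float),np.array(d["K"]),None).ravel()
    v=R.T@np.array([p[0],p[1],1]);c=-R.T@t
    return c+v*(z-c[2])/v[2]
def go(target,yaw=None):
    s=manip.state();R=np.array(s["ee_rot"]);e=np.array(target)-s["eef_pos"]
    print("tool shift cm",np.round(R.T@e*100,2),"dist",np.linalg.norm(e))
def show(): 
    s=manip.state();print(round(s["time_s"],2),np.round(s["eef_pos"],4),np.round(s["wrist_force"],2),np.round(s["moment"],2))
E
python3 - <<'E'
from h import *
import json
d=viewer.snapshot("top")
P=[]
for u,v in[(136,170),(311,180),(485,189),(659,197)]:
    P.append(ray(d,((u+.5)/4.7-.5+170,(v+.5)/4.7-.5+180),.095))
P=np.array(P);print(P,np.linalg.norm(np.diff(P,axis=0),axis=1))
ds=viewer.snapshot("scene")
Q=np.array([ray(ds,((u+.5)/4-.5+230,(v+.5)/4-.5+160),.095) for u,v in[(394,380),(309,278),(235,184),(169,101)]])
print(Q,np.linalg.norm(np.diff(Q,axis=0),axis=1))
for A in (P,Q):
    y=A[0]-A[3];y/=np.linalg.norm(y);x=np.array([y[1],-y[0],0]);print("x axis",x,np.degrees(np.arctan2(x[1],x[0])))
    print((A+.065*x)[:,:2],np.linalg.norm((A+.065*x)[:,:2],axis=1))
E
```

```text
[[ 0.54098093  0.27101337  0.095     ]
 [ 0.53590195  0.14245614  0.095     ]
 [ 0.53154592  0.01466579  0.095     ]
 [ 0.52792522 -0.11310629  0.095     ]] [0.12865753 0.12786456 0.12782337]
[[ 0.54099173  0.26745066  0.095     ]
 [ 0.53923309  0.14316823  0.095     ]
 [ 0.53417758  0.01505486  0.095     ]
 [ 0.52965676 -0.11296596  0.095     ]] [0.12429487 0.12821308 0.12810062]
x axis [ 0.99942289 -0.03396903  0.        ] -1.9466565328519339
[[ 0.60594342  0.26880539]
 [ 0.60086444  0.14024815]
 [ 0.5965084   0.01245781]
 [ 0.59288771 -0.11531427]] [0.66289046 0.61701509 0.59663848 0.6039977 ]
x axis [ 0.99955639 -0.02978297  0.        ] -1.706690714933516
[[ 0.60596289  0.26551477]
 [ 0.60420426  0.14123234]
 [ 0.59914875  0.01311897]
 [ 0.59462793 -0.11490186]] [0.66158077 0.62049122 0.59929236 0.60562762]
```

```bash
python3 -m pendant '[{"az":7.4,"claw":0},{"az":7.4,"claw":0}]'
python3 - <<'E'
from h import *
show();go([.594,-.115,.13]);print(manip.state()["ee_rot"])
E
```

```text
0.2 [ 0.1387 -0.6093  0.2143] [-0.1   0.05 -0.63] [-0.02 -0.01  0.01]
tool shift cm [ 55.36 -38.09   8.46] dist 0.6772873781140041
[[ 9.75062940e-01  2.21928500e-01 -6.07398083e-05]
 [ 2.21928497e-01 -9.75062769e-01  5.81754841e-04]
 [ 6.98828534e-05 -5.80727481e-04 -9.99999829e-01]]schema error: expected keys ax, ay, az, dx, dy, dz, claw
```

```bash
python3 -m pendant '[{"ax":0,"ay":0,"az":7.4,"dx":0,"dy":0,"dz":0,"claw":0},{"ax":0,"ay":0,"az":7.4,"dx":0,"dy":0,"dz":0,"claw":0}]'
python3 - <<'E'
from h import *
show();go([.594,-.115,.13]);print(manip.state()["ee_rot"])
E
```

```text
time_s: 0.45
eef_pos: [0.1387, -0.6091, 0.2139]
ee_rot: [[0.999, -0.041, -0.0], [-0.041, -0.999, 0.001], [-0.0, -0.001, -1.0]]
wrist_force: [-0.4, -0.5, 0.8]
width: 0.0801
0.45 [ 0.1387 -0.6091  0.2139] [-0.36 -0.45  0.78] [-0.01  0.09 -0.05]
tool shift cm [ 43.46 -51.23   8.45] dist 0.677114680014092
[[ 9.99151626e-01 -4.11824141e-02 -1.94717911e-04]
 [-4.11820790e-02 -9.99150545e-01  1.49148827e-03]
 [-2.55975595e-04 -1.48220404e-03 -9.99998869e-01]]
```

```bash
python3 -m pendant '[{"ax":0,"ay":0,"az":0,"dx":3.9,"dy":-4.6,"dz":0,"claw":0},{"ax":0,"ay":0,"az":0,"dx":3.9,"dy":-4.6,"dz":0,"claw":0},{"ax":0,"ay":0,"az":0,"dx":3.9,"dy":-4.6,"dz":0,"claw":0},{"ax":0,"ay":0,"az":0,"dx":3.9,"dy":-4.6,"dz":0,"claw":0},{"ax":0,"ay":0,"az":0,"dx":3.9,"dy":-4.6,"dz":0,"claw":0}]'
python3 - <<'E'
from h import *
show();go([.594,-.115,.13]);print(manip.state()["ee_rot"])
E
```

```text
time_s: 1.08
eef_pos: [0.3465, -0.3841, 0.2129]
ee_rot: [[0.999, -0.05, -0.0], [-0.05, -0.999, 0.002], [-0.0, -0.002, -1.0]]
wrist_force: [1.0, -0.2, -0.1]
width: 0.0307
1.07 [ 0.3465 -0.3841  0.2129] [ 1.02 -0.24 -0.12] [-0.01  0.   -0.02]
tool shift cm [ 23.37 -28.1    8.33] dist 0.374924191133101
[[ 9.98743231e-01 -5.01192305e-02 -1.47609013e-04]
 [-5.01188840e-02 -9.98741633e-01  1.80216631e-03]
 [-2.37746456e-04 -1.79250341e-03 -9.99998365e-01]]
```

```bash
python3 -m pendant '[{"ax":0,"ay":0,"az":0,"dx":3.9,"dy":-4.6,"dz":0,"claw":0},{"ax":0,"ay":0,"az":0,"dx":3.9,"dy":-4.6,"dz":0,"claw":0},{"ax":0,"ay":0,"az":0,"dx":3.9,"dy":-4.6,"dz":0,"claw":0},{"ax":0,"ay":0,"az":0,"dx":3.9,"dy":-4.6,"dz":0,"claw":0},{"ax":0,"ay":0,"az":0,"dx":3.9,"dy":-4.6,"dz":0,"claw":0}]'
python3 - <<'E'
from h import *
show();go([.594,-.115,.13]);print(manip.state()["ee_rot"])
E
```

```text
time_s: 1.7
eef_pos: [0.5586, -0.156, 0.2137]
ee_rot: [[0.999, -0.051, 0.001], [-0.051, -0.999, 0.001], [0.001, -0.001, -1.0]]
wrist_force: [-0.6, -1.7, -0.1]
width: 0.0005
1.7 [ 0.5586 -0.156   0.2137] [-0.6  -1.66 -0.08] [ 0.01  0.04 -0.04]
tool shift cm [ 3.32 -4.26  8.37] dist 0.09963030214217744
[[ 9.98721223e-01 -5.05512826e-02  6.96825941e-04]
 [-5.05519374e-02 -9.98720975e-01  9.56560926e-04]
 [ 6.47579302e-04 -9.90563600e-04 -9.99999300e-01]]
```

```bash
python3 -m pendant '[{"ax":0,"ay":0,"az":-0.9,"dx":2.8,"dy":-3.6,"dz":3,"claw":0},{"ax":0,"ay":0,"az":0,"dx":0,"dy":0,"dz":5,"claw":0},{"ax":0,"ay":0,"az":0,"dx":0,"dy":0,"dz":0,"claw":0}]'
python3 - <<'E'
from h import *
show();go([.594,-.115,.11]);print(manip.state()["ee_rot"])
d=viewer.snapshot("top");cv2.imwrite("pics/top1.png",cv2.resize(d["pixels"][140:290,150:370],None,fx=3.6,fy=3.6,interpolation=cv2.INTER_CUBIC))
d=viewer.snapshot("wrist");cv2.imwrite("pics/w1.png",d["pixels"])
E
```

```text
time_s: 2.08
eef_pos: [0.5919, -0.1162, 0.132]
ee_rot: [[1.0, -0.029, 0.002], [-0.029, -1.0, 0.001], [0.002, -0.001, -1.0]]
wrist_force: [0.1, 0.6, 0.6]
width: 0.0008
2.08 [ 0.5919 -0.1162  0.132 ] [0.06 0.65 0.64] [-0.02 -0.01  0.03]
tool shift cm [ 0.2  -0.12  2.21] dist 0.02217502612995822
[[ 9.99585223e-01 -2.87137064e-02  2.21486911e-03]
 [-2.87153901e-02 -9.99587360e-01  7.32182039e-04]
 [ 2.19293151e-03 -7.95479177e-04 -9.99997279e-01]]
```

View pics/w1.png

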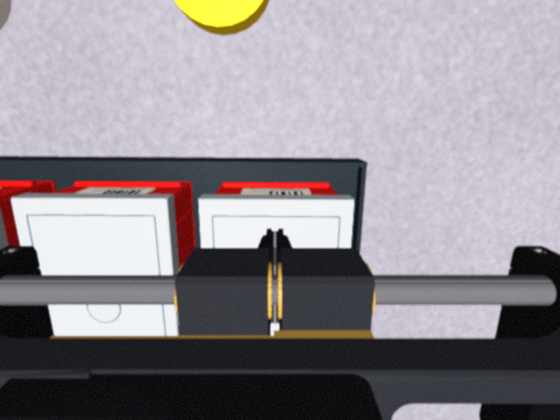

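View pics/top1.png

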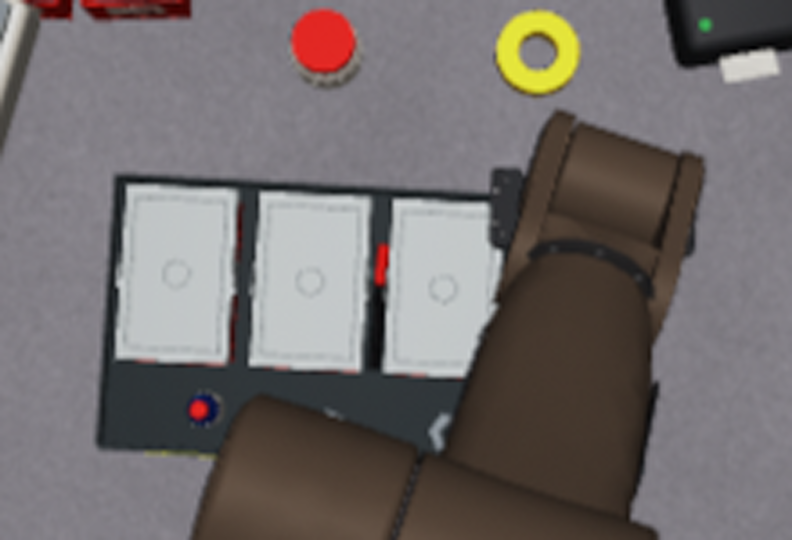

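The tip is over the far part of lid 4. Now I'll lower it gently.

```bash
python3 -m pendant '[{"ax":0,"ay":0,"az":0,"dx":0.1,"dy":-0.1,"dz":2,"claw":0},{"ax":0,"ay":0,"az":0,"dx":0.1,"dy":0,"dz":0.6,"claw":0},{"ax":0,"ay":0,"az":0,"dx":0,"dy":0,"dz":0,"claw":0}]'; python3 -m pendant '[{"ax":0,"ay":0,"az":0,"dx":0,"dy":0,"dz":0.3,"claw":0}]';python3 -m pendant '[{"ax":0,"ay":0,"az":0,"dx":0,"dy":0,"dz":0.2,"claw":0}]'
```

```text
time_s: 2.55
eef_pos: [0.598, -0.119, 0.1158]
ee_rot: [[0.999, -0.032, 0.017], [-0.032, -0.999, -0.004], [0.017, 0.003, -1.0]]
wrist_force: [-0.1, -0.2, -0.4]
width: 0.0001
time_s: 2.68
eef_pos: [0.5985, -0.1194, 0.1142]
ee_rot: [[0.999, -0.033, 0.019], [-0.033, -0.999, -0.005], [0.019, 0.004, -1.0]]
wrist_force: [0.1, -1.2, 0.4]
width: 0.0003
time_s: 2.8
eef_pos: [0.5986, -0.1196, 0.1127]
ee_rot: [[0.999, -0.033, 0.02], [-0.033, -0.999, -0.005], [0.02, 0.004, -1.0]]
wrist_force: [0.3, 0.1, 0.5]
width: 0.0007
```

```bash
python3 -m pendant '[{"ax":0,"ay":-1.2,"az":0,"dx":-0.4,"dy":-0.4,"dz":0.4,"claw":0},{"ax":0,"ay":0,"az":0,"dx":0,"dy":0,"dz":0.4,"claw":0}]'; python3 -m pendant '[{"ax":0,"ay":0,"az":0,"dx":0,"dy":0,"dz":0.3,"claw":0}]';python3 -m pendant '[{"ax":0,"ay":0,"az":0,"dx":0,"dy":0,"dz":0.3,"claw":0}]'
```

```text
time_s: 3.05
eef_pos: [0.5947, -0.1153, 0.1045]
ee_rot: [[0.999, -0.033, -0.002], [-0.033, -0.999, -0.004], [-0.002, 0.004, -1.0]]
wrist_force: [0.1, -0.8, -0.0]
width: 0.0006
time_s: 3.18
eef_pos: [0.5946, -0.1152, 0.1011]
ee_rot: [[0.999, -0.033, -0.003], [-0.033, -0.999, -0.004], [-0.003, 0.004, -1.0]]
wrist_force: [0.4, 1.0, -0.3]
width: 0.0005
time_s: 3.3
eef_pos: [0.5946, -0.1151, 0.0978]
ee_rot: [[0.999, -0.033, -0.003], [-0.033, -0.999, -0.004], [-0.003, 0.004, -1.0]]
wrist_force: [-0.7, -0.5, -0.8]
width: 0.0005
```

```bash
python3 -m pendant '[{"ax":0,"ay":0,"az":0,"dx":0,"dy":0,"dz":0.2,"claw":0}]'; python3 -m pendant '[{"ax":0,"ay":0,"az":0,"dx":0,"dy":0,"dz":0.1,"claw":0}]';python3 -m pendant '[{"ax":0,"ay":0,"az":0,"dx":0,"dy":0,"dz":0.1,"claw":0}]'
```

```text
time_s: 3.42
eef_pos: [0.5945, -0.1151, 0.0955]
ee_rot: [[0.999, -0.033, -0.003], [-0.033, -0.999, -0.004], [-0.003, 0.004, -1.0]]
wrist_force: [-0.1, 1.1, 0.5]
width: 0.0005
time_s: 3.55
eef_pos: [0.5946, -0.1152, 0.0952]
ee_rot: [[0.999, -0.033, -0.003], [-0.033, -0.999, -0.004], [-0.003, 0.004, -1.0]]
wrist_force: [-5.8, 1.7, 16.9]
width: 0.0007
time_s: 3.68
eef_pos: [0.5946, -0.1151, 0.0952]
ee_rot: [[0.999, -0.033, -0.002], [-0.033, -0.999, -0.004], [-0.002, 0.004, -1.0]]
wrist_force: [-4.6, 1.4, 13.9]
width: 0.0003
```

Place 4 is rigid: contact at 0.0952 m, 14–17 N, no give. On to place 3.

```bash
python3 -m pendant '[{"ax":0,"ay":0,"az":0,"dx":0,"dy":0,"dz":-2,"claw":0},{"ax":0,"ay":0,"az":0,"dx":0,"dy":-5,"dz":0,"claw":0},{"ax":0,"ay":0,"az":0,"dx":0,"dy":-5,"dz":0,"claw":0},{"ax":0,"ay":0,"az":0,"dx":0,"dy":-2.5,"dz":0,"claw":0},{"ax":0,"ay":0,"az":0,"dx":0,"dy":0,"dz":0,"claw":0}]'
python3 - <<'E'
from h import *
show();go([.598,.0128,.104]);print(manip.state()["ee_rot"])
E
```

```text
time_s: 4.3
eef_pos: [0.5994, 0.0124, 0.1157]
ee_rot: [[0.999, -0.035, -0.0], [-0.035, -0.999, -0.004], [-0.0, 0.004, -1.0]]
wrist_force: [0.7, -1.0, 0.6]
width: 0.0008
4.3 [0.5994 0.0124 0.1157] [ 0.74 -1.01  0.58] [-0.06 -0.01 -0.02]
tool shift cm [-0.14 -0.04  1.17] dist 0.011770011640272441
[[ 9.99399305e-01 -3.46525710e-02 -4.76987340e-04]
 [-3.46543108e-02 -9.99390024e-01 -4.31962671e-03]
 [-3.27010218e-04  4.33356160e-03 -9.99990557e-01]]
```

```bash
python3 -m pendant '[{"ax":0,"ay":0,"az":0,"dx":-0.1,"dy":0,"dz":1.1,"claw":0},{"ax":0,"ay":0,"az":0,"dx":0,"dy":0,"dz":0.1,"claw":0}]'; python3 -m pendant '[{"ax":0,"ay":0,"az":0,"dx":0,"dy":0,"dz":0.2,"claw":0}]';python3 -m pendant '[{"ax":0,"ay":0,"az":0,"dx":0,"dy":0,"dz":0.2,"claw":0}]'; python3 -m pendant '[{"ax":0,"ay":0,"az":0,"dx":0,"dy":0,"dz":0.2,"claw":0}]'
```

```text
time_s: 4.55
eef_pos: [0.5982, 0.011, 0.1027]
ee_rot: [[0.999, -0.036, -0.001], [-0.036, -0.999, -0.005], [-0.0, 0.005, -1.0]]
wrist_force: [-0.0, 0.5, 0.8]
width: 0.0004
time_s: 4.68
eef_pos: [0.5983, 0.0101, 0.1004]
ee_rot: [[0.999, -0.037, -0.001], [-0.037, -0.999, -0.005], [-0.001, 0.005, -1.0]]
wrist_force: [0.5, -0.7, -0.6]
width: 0.0
time_s: 4.8
eef_pos: [0.5983, 0.0095, 0.0982]
ee_rot: [[0.999, -0.037, -0.001], [-0.037, -0.999, -0.005], [-0.001, 0.005, -1.0]]
wrist_force: [0.8, 0.9, 0.8]
width: 0.0006
time_s: 4.92
eef_pos: [0.5983, 0.0092, 0.0961]
ee_rot: [[0.999, -0.038, -0.001], [-0.038, -0.999, -0.005], [-0.001, 0.005, -1.0]]
wrist_force: [0.8, -0.1, 0.7]
width: 0.0004
```

```bash
python3 -m pendant '[{"ax":0,"ay":0,"az":0,"dx":0,"dy":0,"dz":0.1,"claw":0}]'; python3 -m pendant '[{"ax":0,"ay":0,"az":0,"dx":0,"dy":0,"dz":0.1,"claw":0}]';python3 -m pendant '[{"ax":0,"ay":0,"az":0,"dx":0,"dy":0,"dz":0.1,"claw":0}]'
```

```text
time_s: 5.05
eef_pos: [0.5983, 0.0091, 0.0952]
ee_rot: [[0.999, -0.038, -0.001], [-0.038, -0.999, -0.005], [-0.001, 0.005, -1.0]]
wrist_force: [-4.1, -0.1, 10.1]
width: 0.0003
time_s: 5.18
eef_pos: [0.5984, 0.0091, 0.0952]
ee_rot: [[0.999, -0.038, -0.0], [-0.038, -0.999, -0.005], [-0.0, 0.005, -1.0]]
wrist_force: [-5.4, 1.0, 16.7]
width: 0.0004
time_s: 5.3
eef_pos: [0.5983, 0.0091, 0.0952]
ee_rot: [[0.999, -0.038, 0.0], [-0.038, -0.999, -0.005], [0.0, 0.005, -1.0]]
wrist_force: [-4.5, -0.3, 11.4]
width: 0.0005
```

Place 3 is rigid too, at 0.0952 m. Next is place 2.

```bash
python3 -m pendant '[{"ax":0,"ay":0,"az":0,"dx":0,"dy":0,"dz":-2,"claw":0},{"ax":0,"ay":0,"az":0,"dx":0,"dy":-5,"dz":0,"claw":0},{"ax":0,"ay":0,"az":0,"dx":0,"dy":-5,"dz":0,"claw":0},{"ax":0,"ay":0,"az":0,"dx":0,"dy":-3,"dz":0,"claw":0},{"ax":0,"ay":0,"az":0,"dx":0,"dy":0,"dz":0,"claw":0}]'
python3 - <<'E'
from h import *
show();go([.602,.1405,.104]);print(manip.state()["ee_rot"])
E
```

```text
time_s: 5.92
eef_pos: [0.604, 0.1422, 0.116]
ee_rot: [[0.999, -0.039, 0.002], [-0.039, -0.999, -0.004], [0.002, 0.004, -1.0]]
wrist_force: [-0.8, -0.3, -0.5]
width: 0.0004
5.92 [0.604  0.1422 0.116 ] [-0.76 -0.33 -0.49] [-0.02  0.01  0.  ]
tool shift cm [-0.2   0.18  1.2 ] dist 0.012312151650828934
[[ 0.99922703 -0.03924747  0.00223322]
 [-0.03923719 -0.99921991 -0.0044745 ]
 [ 0.00240709  0.00438342 -0.9999875 ]]
```

```bash
python3 -m pendant '[{"ax":0,"ay":0,"az":0,"dx":-0.2,"dy":0.1,"dz":1.0,"claw":0},{"ax":0,"ay":0,"az":0,"dx":0,"dy":0,"dz":0.1,"claw":0}]'; python3 -m pendant '[{"ax":0,"ay":0,"az":0,"dx":0,"dy":0,"dz":0.1,"claw":0}]';python3 -m pendant '[{"ax":0,"ay":0,"az":0,"dx":0,"dy":0,"dz":0.1,"claw":0}]'; python3 -m pendant '[{"ax":0,"ay":0,"az":0,"dx":0,"dy":0,"dz":0.1,"claw":0}]'; python3 -m pendant '[{"ax":0,"ay":0,"az":0,"dx":0,"dy":0,"dz":0.1,"claw":0}]'
```

```text
time_s: 6.18
eef_pos: [0.6017, 0.1398, 0.1041]
ee_rot: [[0.999, -0.04, 0.002], [-0.04, -0.999, -0.005], [0.002, 0.005, -1.0]]
wrist_force: [0.7, -0.6, -0.3]
width: 0.0007
time_s: 6.3
eef_pos: [0.6018, 0.1388, 0.1029]
ee_rot: [[0.999, -0.041, 0.002], [-0.041, -0.999, -0.005], [0.002, 0.005, -1.0]]
wrist_force: [0.5, 0.4, -0.8]
width: 0.0007
time_s: 6.42
eef_pos: [0.6019, 0.1382, 0.1019]
ee_rot: [[0.999, -0.042, 0.002], [-0.042, -0.999, -0.005], [0.002, 0.005, -1.0]]
wrist_force: [-0.3, 0.0, -0.4]
width: 0.0006
time_s: 6.55
eef_pos: [0.602, 0.1378, 0.1009]
ee_rot: [[0.999, -0.042, 0.002], [-0.042, -0.999, -0.005], [0.002, 0.005, -1.0]]
wrist_force: [0.2, -0.1, -0.1]
width: 0.0007
time_s: 6.68
eef_pos: [0.6021, 0.1377, 0.0999]
ee_rot: [[0.999, -0.043, 0.002], [-0.043, -0.999, -0.005], [0.002, 0.005, -1.0]]
wrist_force: [-0.6, 0.2, 0.2]
width: 0.0005
```

```bash
for i in 1; do python3 -m pendant '[{"ax":0,"ay":0,"az":0,"dx":0,"dy":0,"dz":0.1,"claw":0},{"ax":0,"ay":0,"az":0,"dx":0,"dy":0,"dz":0.1,"claw":0}]'; done; python3 -m pendant '[{"ax":0,"ay":0,"az":0,"dx":0,"dy":0,"dz":0.1,"claw":0}]';python3 -m pendant '[{"ax":0,"ay":0,"az":0,"dx":0,"dy":0,"dz":0.1,"claw":0}]'; python3 -m pendant '[{"ax":0,"ay":0,"az":0,"dx":0,"dy":0,"dz":0.1,"claw":0}]'; python3 -m pendant '[{"ax":0,"ay":0,"az":0,"dx":0,"dy":0,"dz":0.1,"claw":0}]'
```

```text
time_s: 6.92
eef_pos: [0.6021, 0.1377, 0.0978]
ee_rot: [[0.999, -0.043, 0.002], [-0.043, -0.999, -0.005], [0.002, 0.005, -1.0]]
wrist_force: [0.9, 0.3, 0.0]
width: 0.0003
time_s: 7.05
eef_pos: [0.6021, 0.1378, 0.0968]
ee_rot: [[0.999, -0.042, 0.002], [-0.042, -0.999, -0.005], [0.002, 0.005, -1.0]]
wrist_force: [0.2, -0.5, 0.8]
width: 0.0006
time_s: 7.18
eef_pos: [0.6021, 0.1378, 0.0957]
ee_rot: [[0.999, -0.042, 0.002], [-0.042, -0.999, -0.005], [0.002, 0.005, -1.0]]
wrist_force: [-0.9, 0.0, 0.7]
width: 0.0005
time_s: 7.3
eef_pos: [0.6022, 0.1378, 0.0952]
ee_rot: [[0.999, -0.042, 0.002], [-0.042, -0.999, -0.005], [0.003, 0.005, -1.0]]
wrist_force: [-3.6, -0.3, 12.8]
width: 0.0006
time_s: 7.42
eef_pos: [0.6022, 0.1378, 0.0952]
ee_rot: [[0.999, -0.042, 0.003], [-0.042, -0.999, -0.005], [0.003, 0.005, -1.0]]
wrist_force: [-4.1, -1.6, 15.0]
width: 0.0003
```

Place 2 is rigid, so place 1 should be the loose one. I'll press its end to confirm.

```bash
python3 -m pendant '[{"ax":0,"ay":0,"az":0,"dx":0,"dy":0,"dz":-2.2,"claw":0},{"ax":0,"ay":0,"az":0,"dx":0,"dy":-5,"dz":0,"claw":0},{"ax":0,"ay":0,"az":0,"dx":0,"dy":-5,"dz":0,"claw":0},{"ax":0,"ay":0,"az":0.5,"dx":0,"dy":-2.8,"dz":0,"claw":0},{"ax":0,"ay":0,"az":0,"dx":0,"dy":0,"dz":0,"claw":0}]'
python3 - <<'E'
from h import *
show();go([.606,.2675,.106]);print(manip.state()["ee_rot"])
E
```

```text
time_s: 8.05
eef_pos: [0.6081, 0.2689, 0.1176]
ee_rot: [[0.999, -0.053, 0.004], [-0.053, -0.999, -0.005], [0.004, 0.004, -1.0]]
wrist_force: [-0.8, -1.3, -0.2]
width: 0.0002
8.05 [0.6081 0.2689 0.1176] [-0.85 -1.33 -0.22] [ 0.02  0.05 -0.04]
tool shift cm [-0.21  0.15  1.16] dist 0.011877974004349291
[[ 0.99860248 -0.0527191   0.00371387]
 [-0.05270221 -0.99860011 -0.0045059 ]
 [ 0.00394622  0.00430388 -0.99998295]]
```

```bash
python3 -m pendant '[{"ax":0,"ay":0,"az":-1,"dx":-0.2,"dy":0,"dz":0.9,"claw":0},{"ax":0,"ay":0,"az":0,"dx":0,"dy":0,"dz":0.1,"claw":0}]'; python3 -m pendant '[{"ax":0,"ay":0,"az":0,"dx":0,"dy":0,"dz":0.1,"claw":0}]';python3 -m pendant '[{"ax":0,"ay":0,"az":0,"dx":0,"dy":0,"dz":0.1,"claw":0}]'; python3 -m pendant '[{"ax":0,"ay":0,"az":0,"dx":0,"dy":0,"dz":0.1,"claw":0}]'; python3 -m pendant '[{"ax":0,"ay":0,"az":0,"dx":0,"dy":0,"dz":0.1,"claw":0}]'; python3 -m pendant '[{"ax":0,"ay":0,"az":0,"dx":0,"dy":0,"dz":0.1,"claw":0}]'
```

```text
time_s: 8.3
eef_pos: [0.6058, 0.2675, 0.1066]
ee_rot: [[0.999, -0.034, 0.003], [-0.034, -0.999, -0.005], [0.003, 0.005, -1.0]]
wrist_force: [0.1, -0.5, -0.1]
width: 0.0005
time_s: 8.43
eef_pos: [0.6059, 0.2666, 0.1055]
ee_rot: [[0.999, -0.035, 0.003], [-0.035, -0.999, -0.005], [0.003, 0.005, -1.0]]
wrist_force: [0.5, -0.8, -0.4]
width: -0.0
time_s: 8.55
eef_pos: [0.606, 0.266, 0.1045]
ee_rot: [[0.999, -0.036, 0.003], [-0.036, -0.999, -0.005], [0.003, 0.005, -1.0]]
wrist_force: [0.1, 0.5, 0.7]
width: 0.0003
time_s: 8.68
eef_pos: [0.6062, 0.2657, 0.1035]
ee_rot: [[0.999, -0.037, 0.003], [-0.037, -0.999, -0.005], [0.003, 0.005, -1.0]]
wrist_force: [-0.1, -0.2, -0.4]
width: 0.0005
time_s: 8.8
eef_pos: [0.6063, 0.2656, 0.1026]
ee_rot: [[0.999, -0.037, 0.003], [-0.037, -0.999, -0.005], [0.003, 0.005, -1.0]]
wrist_force: [0.8, -0.1, 0.1]
width: 0.0003
time_s: 8.93
eef_pos: [0.6063, 0.2656, 0.1016]
ee_rot: [[0.999, -0.037, 0.003], [-0.037, -0.999, -0.005], [0.003, 0.005, -1.0]]
wrist_force: [0.1, 0.0, -0.6]
width: 0.0004
```

```bash
python3 -m pendant '[{"ax":0,"ay":0,"az":0,"dx":0,"dy":0,"dz":0.1,"claw":0}]'; python3 -m pendant '[{"ax":0,"ay":0,"az":0,"dx":0,"dy":0,"dz":0.1,"claw":0}]';python3 -m pendant '[{"ax":0,"ay":0,"az":0,"dx":0,"dy":0,"dz":0.1,"claw":0}]'; python3 -m pendant '[{"ax":0,"ay":0,"az":0,"dx":0,"dy":0,"dz":0.1,"claw":0}]'; python3 -m pendant '[{"ax":0,"ay":0,"az":0,"dx":0,"dy":0,"dz":0.1,"claw":0}]' | grep -v rot
```

```text
time_s: 9.05
eef_pos: [0.6063, 0.2656, 0.1005]
ee_rot: [[0.999, -0.037, 0.003], [-0.037, -0.999, -0.005], [0.003, 0.005, -1.0]]
wrist_force: [-0.4, 0.3, -0.8]
width: 0.0005
time_s: 9.18
eef_pos: [0.6063, 0.2656, 0.0994]
ee_rot: [[0.999, -0.037, 0.003], [-0.037, -0.999, -0.005], [0.003, 0.005, -1.0]]
wrist_force: [0.4, -0.2, 0.2]
width: 0.0005
time_s: 9.3
eef_pos: [0.6064, 0.2657, 0.0985]
ee_rot: [[0.999, -0.037, 0.003], [-0.037, -0.999, -0.005], [0.004, 0.005, -1.0]]
wrist_force: [-0.2, 0.9, 1.5]
width: 0.0004
time_s: 9.43
eef_pos: [0.6064, 0.2657, 0.0975]
ee_rot: [[0.999, -0.037, 0.004], [-0.037, -0.999, -0.005], [0.004, 0.005, -1.0]]
wrist_force: [0.4, -0.8, 1.7]
width: 0.0003
time_s: 9.55
eef_pos: [0.6065, 0.2657, 0.0966]
wrist_force: [0.6, -1.0, 2.5]
width: 0.0001
```

Contact is at about 0.099 m, and it gives softly at 1.5–2.5 N, so place 1 rocks. I'll tip it a little further to be sure.

```bash
python3 -m pendant '[{"ax":0,"ay":0,"az":0,"dx":0,"dy":0,"dz":0.1,"claw":0}]'; python3 -m pendant '[{"ax":0,"ay":0,"az":0,"dx":0,"dy":0,"dz":0.05,"claw":0}]'
python3 - <<'E'
from h import *
for n,c in(("scene",(160,305,230,395)),):
    d=viewer.snapshot(n);a=d["pixels"][c[0]:c[1],c[2]:c[3]];cv2.imwrite("pics/tip.png",cv2.resize(a,None,fx=4,fy=4,interpolation=cv2.INTER_CUBIC))
E
```

```text
time_s: 9.68
eef_pos: [0.6066, 0.2657, 0.0964]
ee_rot: [[0.999, -0.037, 0.004], [-0.037, -0.999, -0.005], [0.004, 0.005, -1.0]]
wrist_force: [-3.2, -1.9, 12.8]
width: 0.0006
time_s: 9.8
eef_pos: [0.6066, 0.2657, 0.0965]
ee_rot: [[0.999, -0.037, 0.005], [-0.037, -0.999, -0.005], [0.005, 0.005, -1.0]]
wrist_force: [-2.8, -1.2, 6.9]
width: 0.0004
```

View pics/tip.png

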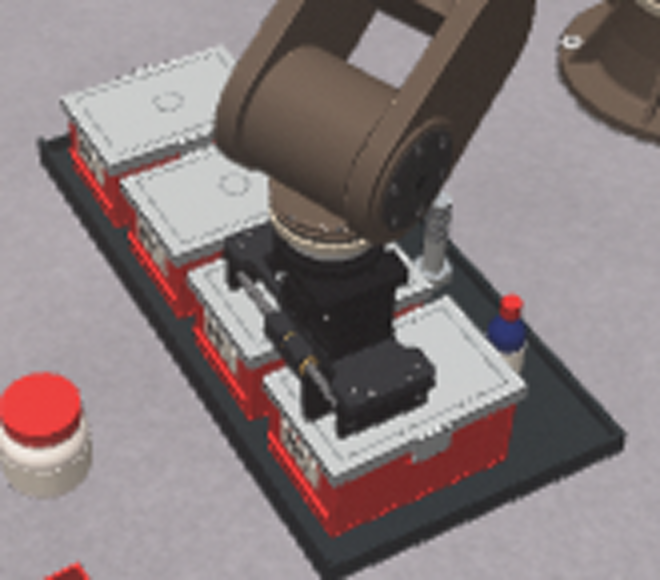

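Confirmed: place 1's end dropped about 3 mm on roughly 2.5 N, then met the rim, and the force stayed at or below 13 N. In the picture the tip is on its far end and the bottle hasn't moved. Now to its middle.

```bash
python3 -m pendant '[{"ax":0,"ay":0,"az":0,"dx":0,"dy":0,"dz":-2,"claw":0},{"ax":0,"ay":0,"az":0,"dx":-3.5,"dy":-0.2,"dz":0,"claw":0},{"ax":0,"ay":0,"az":0,"dx":-3,"dy":0,"dz":0,"claw":0},{"ax":0,"ay":0,"az":0,"dx":0,"dy":0,"dz":0,"claw":0}]'
python3 - <<'E'
from h import *
d=viewer.snapshot("top");print(ray(d,(136.5/4.7-.5+170,170.5/4.7-.5+180),.0995))
d=viewer.snapshot("scene");print(ray(d,(394.5/4-.5+230,380.5/4-.5+160),.0995))
show();go([.541,.2695,.104]);print(manip.state()["ee_rot"])
cv2.imwrite("pics/w2.png",viewer.snapshot("wrist")["pixels"])
E
```

```text
time_s: 10.35
eef_pos: [0.5398, 0.2701, 0.1161]
ee_rot: [[0.999, -0.037, 0.004], [-0.037, -0.999, -0.005], [0.004, 0.004, -1.0]]
wrist_force: [1.0, -0.7, 0.8]
width: 0.0005
[0.54065356 0.27032966 0.0995    ]
[0.54344565 0.27056903 0.0995    ]
10.45 [0.5417 0.2701 0.1161] [ 0.89 -0.11  0.02] [0.05 0.03 0.  ]
tool shift cm [-0.07  0.06  1.21] dist 0.0120975944711595
[[ 0.9992711  -0.03780786  0.00527633]
 [-0.03778554 -0.99927676 -0.00426634]
 [ 0.00543382  0.00406386 -0.99997698]]
```

View pics/w2.png

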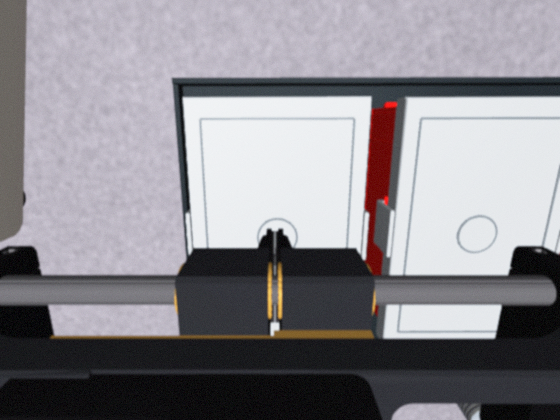

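With z = 0.0995 the two cameras agree on the ring at (0.542, 0.2705), and the tip is over it; the wrist view shows the tip at the ring (277,237). Now pressing.

```bash
python3 -m pendant '[{"ax":0,"ay":-0.3,"az":0,"dx":0,"dy":0,"dz":1.2,"claw":0}]'; python3 -m pendant '[{"ax":0,"ay":0,"az":0,"dx":0,"dy":-0.1,"dz":0.2,"claw":0}]';python3 -m pendant '[{"ax":0,"ay":0,"az":0,"dx":0,"dy":0,"dz":0.2,"claw":0}]'; python3 -m pendant '[{"ax":0,"ay":0,"az":0,"dx":0,"dy":0,"dz":0.1,"claw":0}]'
```

```text
time_s: 10.62
eef_pos: [0.5432, 0.27, 0.104]
ee_rot: [[0.999, -0.038, 0.002], [-0.038, -0.999, -0.003], [0.002, 0.003, -1.0]]
wrist_force: [-0.5, 0.0, 0.3]
width: 0.0001
time_s: 10.75
eef_pos: [0.5433, 0.2707, 0.1005]
ee_rot: [[0.999, -0.039, -0.0], [-0.039, -0.999, -0.004], [0.0, 0.004, -1.0]]
wrist_force: [-0.7, 0.3, -0.2]
width: 0.0007
time_s: 10.88
eef_pos: [0.5436, 0.2708, 0.0985]
ee_rot: [[0.999, -0.039, -0.0], [-0.039, -0.999, -0.004], [0.0, 0.004, -1.0]]
wrist_force: [-3.7, 0.7, 12.2]
width: -0.0001
time_s: 11.0
eef_pos: [0.5437, 0.2709, 0.098]
ee_rot: [[0.999, -0.039, -0.0], [-0.039, -0.999, -0.004], [-0.0, 0.004, -1.0]]
wrist_force: [-5.2, -1.2, 12.1]
width: 0.0004
```

It's sliding down at 12 N, so I'll keep pressing.

```bash
python3 -m pendant '[{"ax":0,"ay":0,"az":0,"dx":-0.1,"dy":0,"dz":0.15,"claw":0}]'; python3 -m pendant '[{"ax":0,"ay":0,"az":0,"dx":0,"dy":0,"dz":0.15,"claw":0}]';python3 -m pendant '[{"ax":0,"ay":0,"az":0,"dx":0,"dy":0,"dz":0.15,"claw":0}]'; python3 -m pendant '[{"ax":0,"ay":0,"az":0,"dx":0,"dy":0,"dz":0.15,"claw":0}]'; python3 -m pendant '[{"ax":0,"ay":0,"az":0,"dx":0,"dy":0,"dz":0.15,"claw":0}]'
```

```text
time_s: 11.12
eef_pos: [0.5435, 0.2709, 0.0974]
ee_rot: [[0.999, -0.039, 0.002], [-0.039, -0.999, -0.003], [0.002, 0.003, -1.0]]
wrist_force: [1.2, -3.3, 11.8]
width: 0.0003
time_s: 11.25
eef_pos: [0.5436, 0.2708, 0.0968]
ee_rot: [[0.999, -0.039, 0.002], [-0.039, -0.999, -0.003], [0.002, 0.003, -1.0]]
wrist_force: [-5.7, -1.4, 11.0]
width: 0.0006
time_s: 11.38
eef_pos: [0.5437, 0.2709, 0.0961]
ee_rot: [[0.999, -0.04, 0.002], [-0.04, -0.999, -0.003], [0.002, 0.003, -1.0]]
wrist_force: [-3.7, -1.5, 12.2]
width: 0.0005
time_s: 11.5
eef_pos: [0.5437, 0.2708, 0.0954]
ee_rot: [[0.999, -0.04, 0.002], [-0.04, -0.999, -0.003], [0.002, 0.003, -1.0]]
wrist_force: [-4.2, -1.1, 11.5]
width: 0.0005
time_s: 11.62
eef_pos: [0.5437, 0.2708, 0.0952]
ee_rot: [[0.999, -0.04, 0.002], [-0.04, -0.999, -0.003], [0.002, 0.003, -1.0]]
wrist_force: [-7.6, -3.4, 21.2]
width: 0.0005
```

At 0.0952 m it has stopped. One firmer press to seat it, then I'll go back to the end to check for rocking.

```bash
python3 -m pendant '[{"ax":0,"ay":0,"az":0,"dx":0,"dy":0,"dz":0.18,"claw":0},{"ax":0,"ay":0,"az":0,"dx":0,"dy":0,"dz":0.18,"claw":0}]'; python3 -m pendant '[{"ax":0,"ay":0,"az":0,"dx":0,"dy":0,"dz":-1.5,"claw":0},{"ax":0,"ay":0,"az":0,"dx":3.4,"dy":0,"dz":0,"claw":0},{"ax":0,"ay":0,"az":0,"dx":2.6,"dy":0,"dz":0,"claw":0},{"ax":0,"ay":0,"az":0,"dx":0,"dy":0,"dz":0,"claw":0}]'
```

```text
time_s: 11.88
eef_pos: [0.5437, 0.2709, 0.0952]
ee_rot: [[0.999, -0.04, 0.003], [-0.04, -0.999, -0.003], [0.004, 0.002, -1.0]]
wrist_force: [-7.8, -2.2, 21.7]
width: 0.0004
time_s: 12.38
eef_pos: [0.6057, 0.2687, 0.1126]
ee_rot: [[0.999, -0.039, 0.005], [-0.039, -0.999, -0.002], [0.005, 0.002, -1.0]]
wrist_force: [-1.0, -0.4, -0.4]
width: 0.0004
```

```bash
python3 -m pendant '[{"ax":0,"ay":0,"az":0,"dx":0,"dy":0,"dz":1.0,"claw":0},{"ax":0,"ay":0,"az":0,"dx":0,"dy":0,"dz":0.2,"claw":0}]'; python3 -m pendant '[{"ax":0,"ay":0,"az":0,"dx":0,"dy":0,"dz":0.15,"claw":0}]'; python3 -m pendant '[{"ax":0,"ay":0,"az":0,"dx":0,"dy":0,"dz":0.15,"claw":0}]'; python3 -m pendant '[{"ax":0,"ay":0,"az":0,"dx":0,"dy":0,"dz":0.1,"claw":0}]'; python3 -m pendant '[{"ax":0,"ay":0,"az":0,"dx":0,"dy":0,"dz":0.1,"claw":0}]'
```

```text
time_s: 12.62
eef_pos: [0.6042, 0.2687, 0.0997]
ee_rot: [[0.999, -0.039, 0.004], [-0.039, -0.999, -0.002], [0.004, 0.002, -1.0]]
wrist_force: [-1.0, -0.4, 0.2]
width: 0.0005
time_s: 12.75
eef_pos: [0.6036, 0.2688, 0.098]
ee_rot: [[0.999, -0.039, 0.003], [-0.039, -0.999, -0.002], [0.003, 0.002, -1.0]]
wrist_force: [0.2, -1.2, -0.4]
width: 0.0003
time_s: 12.88
eef_pos: [0.6033, 0.2689, 0.0964]
ee_rot: [[0.999, -0.039, 0.003], [-0.039, -0.999, -0.003], [0.003, 0.002, -1.0]]
wrist_force: [-0.3, -0.8, -0.1]
width: 0.0005
time_s: 13.0
eef_pos: [0.6032, 0.269, 0.0954]
ee_rot: [[0.999, -0.039, 0.003], [-0.039, -0.999, -0.003], [0.003, 0.002, -1.0]]
wrist_force: [-0.1, -0.5, 0.0]
width: 0.0005
time_s: 13.12
eef_pos: [0.6032, 0.269, 0.0952]
ee_rot: [[0.999, -0.038, 0.004], [-0.038, -0.999, -0.002], [0.004, 0.002, -1.0]]
wrist_force: [-3.7, -1.4, 13.7]
width: 0.0001
```

The end is now rigid at 0.0952 m, the same as the sound lids. I'll retreat upward and take a last look.

```bash
python3 -m pendant '[{"ax":0,"ay":0,"az":0,"dx":0,"dy":0,"dz":-4,"claw":0},{"ax":0,"ay":0,"az":0,"dx":0,"dy":0,"dz":-5,"claw":0},{"ax":0,"ay":0,"az":0,"dx":0,"dy":0,"dz":-5,"claw":0},{"ax":0,"ay":0,"az":0,"dx":0,"dy":0,"dz":0,"claw":0},{"ax":0,"ay":0,"az":0,"dx":0,"dy":0,"dz":0,"claw":0}]'
python3 - <<'E'
from h import *
d=viewer.snapshot("scene");cv2.imwrite("pics/end.png",d["pixels"])
E
```

```text
time_s: 13.75
eef_pos: [0.6022, 0.2693, 0.2389]
ee_rot: [[0.999, -0.038, 0.003], [-0.038, -0.999, -0.003], [0.003, 0.003, -1.0]]
wrist_force: [1.5, 0.1, -1.1]
width: 0.0004
```

View pics/end.png

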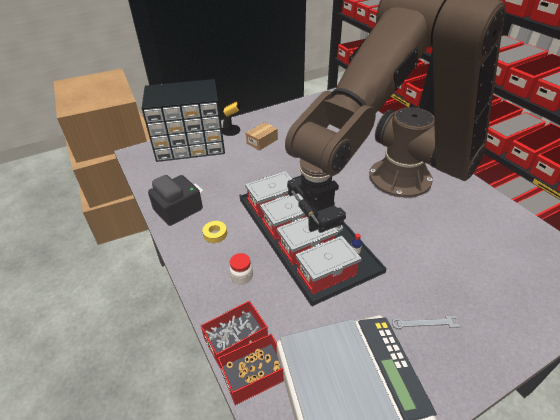

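The robot is clear of everything. The bottle (357,242), tub, tape, carton and spanner are where they were.

```bash
python3 -c "
from rig import finish_job; print(finish_job())"
```

```text
the job is handed in; nothing more can be done
None
```

The loose lid was at place 1, and it is now pressed fully home. I handed the job in at about 14 s.

- **Finding it:** I pressed the far end of each lid in the order 4, 3, 2, 1. Places 4, 3 and 2 were rigid at 95.2 mm under 10–17 N. Place 1 was touched at about 99 mm, tipped about 3 mm on 2–3 N, then met the rim.
- **Seating it:** I pressed on the ring at place 1. The lid slid down at about 12 N and stopped at 95.2 mm, where it held still under about 22 N.
- **Last checks:** Pressing place 1's end again with about 14 N gave no movement, with contact at 95.2 mm like the others. In the last picture the bottle, tub, tape, carton and spanner had not moved, and the robot was clear of everything. The arm hid the bolt, nut and marker in that picture, so I could not check them at the end, but the fingers never went down near them.
- **Disagreement:** At first the two cameras disagreed by about 3.5 mm on where place 1's ring was. Allowing for the lid standing about 4.5 mm high brought them within about 3 mm.

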